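# Clamp the sealed can in the bench vise for its seam check

### The job

Two bench vises stand on the table, each with a can standing loosely between its jaws. On the vise that holds the sealed can (closed top), turn the crank clockwise by its upright handle until the jaw clamps the can firmly against the fixed jaw, then let go, leaving the can upright and clamped. Move the jaw only by the crank, do not push on the can, and leave the other vise and its open can alone.

Things in the scene. Friction and masses are not known exactly. Their poses are not given: they have to be found in the camera images.
- vise_1: grey rack-and-pinion bench vise holding the sealed can; fixed, 300 x 120 mm, base 14 mm thick. Origin: centre of its underside, on the table; x runs from the crank end to the fixed jaw, z up. Fixed jaw: rubber face at x = +120 mm, 82 mm high; a can against it has its centre at x = +84.6 mm. Pinion housing at the other end, 92 mm high.
- vise_1_axis (a point): centre of that vise's crank, on its vertical axis (vise x = -90 mm, y = 0), 104 mm above the table. The handle circles it at radius 50 mm; clockwise seen from above moves the jaw to the fixed jaw, 20 mm per rad. It drags with about 5 N at the handle and stays, with its clamping force, where it is left; push beyond the drag reaches the jaw 2.5-fold.
- vise_1_jaw: sliding steel jaw of that vise, 116 mm wide, 80 mm high; slides along the vise's x. Origin on the table plane, axes as the vise's; its rubber face is at x = -2 mm in its own frame. It clamps the can against the fixed jaw when this origin is at x = +51 mm in the vise's frame (1.2 to 2.3 rad of crank from the start).
- vise_1_grip (a point): point on the axis of that vise's crank handle: upright black round handle, diameter 18 mm, spinning freely on its pin at the end of the crank arm. The point is 160 mm above the table; the handle spans 124 to 186 mm, the steel arm lies right below it. It starts to the left (vise +y) of the axis and points about along the vise's +x when the can is clamped.
- sealed_can: sealed can with closed top, plain cream metal, diameter 71 mm, 107 mm high, about 0.4 kg, standing loosely on the base of vise_1 (its top 121 mm above the table). Origin: centre of its underside, z up
- vise_2_grip (a point): the same point on the crank handle of the second, identical vise, which must be left alone
- open_can: empty open can, diameter 70 mm, 106 mm high, standing loosely in the second vise; leave it alone. Origin: centre of its underside

How it is judged:
By the outcome, as a careful person would: the job done as asked, in the order asked, and still so for the second after the job is handed in, with the robot touching nothing.
It also fails if it takes over 40 s, if anything falls off the work surface, if the arm or the gripper's body presses on something with over 40 N, if the wrist force passes 120 N, or if a joint passes its speed limit or range.

### The arm

A 7-joint arm with a two-finger parallel gripper is mounted at the origin on the work surface; the furniture and walls round the work are solid. World frame = base frame: x ahead of the robot, y to its left, z up, the work surface at z = 0. Lengths are in m, angles in rad, forces in N, time in s.
With the tool pointing down it reaches from about 0.425 to 0.925 m from the base axis. Payload 6.8 kg.
Tool frame: the origin (TCP) lies midway between the tips of the shut fingers; the grasp point (between the pads) lies 19 mm behind it; z points along the fingers, x is the direction in which the jaws open and shut, and the axes are right-handed (so a half turn about z gives the same grasp; the last joint's range is limited). The gripper opens to 85 mm and grips with 20 to 120 N. Pads are 22 mm wide; open, the fingers measure 114 mm over their backs; the gripper's body (76 mm by 85 mm) begins 54 mm behind the grasp point. The pads swing forward as they close: fully open they stand 13 mm farther back than shut.
Start: joints at [1.11, 0.477, 0.022, 1.555, -0.011, 1.109, -0.083], TCP at [0.233, -0.633, 0.231] pointing down, gripper open.
Joint ranges: [-2.96, 2.96], [-0.34, 2.1], [-1.41, 1.46], [0.24, 2.44], [-1.37, 4.51], [0.17, 1.92], [-2.96, 2.96]. Speed limits (rad/s): [2.39, 2.39, 3.14, 3.14, 3.14, 3.14, 3.14].

### API

Orientations are given as a unit quaternion [w, x, y, z].
In Python, from station import * gives the robot as it stands.
- The arm moves only by the shell command python3 -m handwheel 'ROWS' [FORCE]. ROWS is JSON, a list of rows, each an object of numbers: "grip": the finger opening in cm, from 0 to 8.54; "tx", "ty", "tz": the shift along the tool's x, y, z in cm; "yaw": the turn about the tool's z in degrees. In form: [{"grip": .., "tx": .., "ty": .., "tz": .., "yaw": ..}, ...]. A call has 1 to 5 rows; each row shifts and turns the commanded pose from where the row before left it, along the tool's axes as they then stand; what a row does not reach is not made up. A row lasts 1/10 s, in which the tool goes at most 50 mm and 8.59 degrees, less where a joint would pass 70% of its speed; a pose out of reach is approached as far as the arm can. A call is refused whole if a number of a shift passes 5 or a number of a turn 8.59, either way. A call with a gripper value outside its range is refused whole. The fingers move at their own pace and stop on an object; FORCE is the grip in N (left out, the last holds). Time passes only in rows, so rows that do not move let the fingers close. It gives the time, the measured TCP pose, the force and the opening at its end, in the units of the state.
- get_obs(): the state, without advancing time (a new reading comes with each control period).
- read_camera(name): name is "side" or "top" or "wrist"; returns a dict with "image" (400x640x3 uint8, blue, green, red), "intrinsics" (3x3 intrinsics, pixels), "D" ([k1, k2, p1, p2, k3] as OpenCV has them; the pictures are not rectified), "position" and "attitude" of the camera in the world; the wrist camera has in their place "hand_eye" (4x4, takes a point from camera to tool coordinates, whose origin is the TCP and whose axes are the tool frame's). Camera axes: x right, y down, z forward; pixel columns grow to the right and rows downward; lengths in m; the calibration is good to about 2 mm. A picture is of the moment at which its call begins: read the wrist's pose just before it. There is no depth.
- hand_in(): hands the job in, once; it reports no verdict.
The state is a dict: "t": time; "q": joint angles; "joint_vel": joint speeds; "joint_torque": joint torques, N m; "eef_pos": TCP position; "tool_rot": TCP orientation; "contact_force": force on the tool from outside, world axes, zero at the start; "torque": the same for the moment, N m; "gripper_width": opening from 0.0 (shut) to 1.0 (fully open).
Only numpy, scipy, OpenCV 4.12 (cv2) and the standard library are available. Lean on these libraries where they do the work, as an engineer would, in place of code of your own. Each camera call takes 0.05 s, during which the arm holds its last target. There are 200 camera calls.

## Working session

There is one attempt and no reset: what is moved stays moved. The work goes in short steps, Python scripts to look and compute and a shell command to move; the robot and the scene stay as the last step left them, time stands still between calls to the robot, and variables do not carry over. Pictures are saved under pics/ and viewed, about 8 in all and at most 12, crops included, and the job is handed in when it is done.

```bash
mkdir -p pics; ls; python3 - <<'E'
from station import *
import cv2
o=get_obs(); print(o)
for n in("side","top"):
    c=read_camera(n); cv2.imwrite(f"pics/{n}0.png",c["image"])
    print(n,c["intrinsics"],c["D"],c["position"],c["attitude"])
E
```

```text
pics
{'t': 0.0, 'q': array([ 1.10988919,  0.47779989,  0.02236616,  1.55641424, -0.01152114,
        1.10931433, -0.08307186]), 'joint_vel': array([ 0.00263944, -0.00044948, -0.00106193, -0.00058184,  0.00116743,
        0.00078314,  0.00017902]), 'joint_torque': array([-3.58961524e-04, -5.96464705e+01,  1.60742261e+00, -2.81198913e+01,
        1.23916240e-02,  9.47138731e-03, -7.77370360e-06]), 'eef_pos': array([ 0.23301325, -0.63289072,  0.23034208]), 'tool_rot': array([-4.63459767e-04,  8.20228159e-01, -5.72035795e-01, -7.75809402e-04]), 'contact_force': array([-0.94291641,  0.05974679, -0.93420559]), 'torque': array([ 0.03263   ,  0.0300864 , -0.03412075]), 'gripper_width': 1.0007251623242088}
side [[365.98021052   0.         318.61083704]
 [  0.         365.98021052 203.93391675]
 [  0.           0.           1.        ]] [0.01114883 0.         0.         0.         0.        ] [0.37249758 0.82543962 0.59330455] [ 0.05356222 -0.11204541  0.85908606 -0.49653605]
top [[507.22681949   0.         315.86362989]
 [  0.         507.22681949 191.55784882]
 [  0.           0.           1.        ]] [-0.1252639  0.         0.         0.         0.       ] [0.36052195 0.01496614 1.29388056] [ 0.05423431 -0.69675502  0.7133578  -0.05207422]
```

View pics/top0.png

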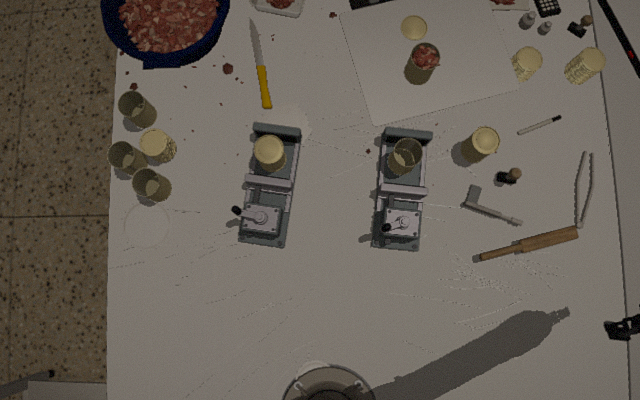

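View pics/side0.png

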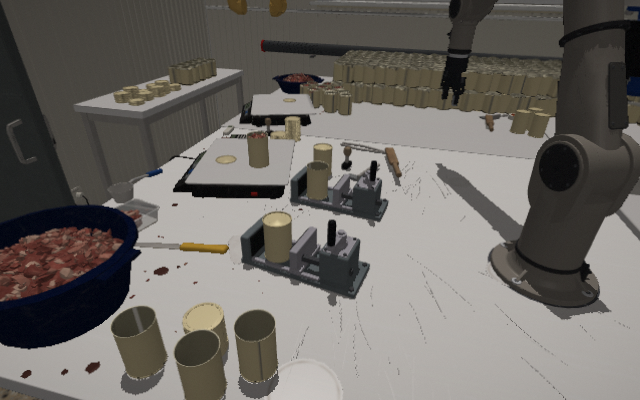

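The top view shows the left vise (about 268,185) holding a can with a cream closed top at (268,148). The right vise's can at (405,155) looks open. I'll enlarge the crop to confirm this and read off the points.

```bash
cat > h.py <<'E'
from station import *
import numpy as np, cv2
from scipy.spatial.transform import Rotation as R
def rot(q): return R.from_quat(np.r_[q[1:],q[0]]).as_matrix()
def ray(c,uv,Rw=None,p=None):
    n=cv2.undistortPoints(np.array([[uv]],float),np.array(c["intrinsics"]),np.array(c["D"]))[0,0]
    Rw=rot(c["attitude"]) if Rw is None else Rw; p=np.array(c["position"]) if p is None else p
    return p,Rw@np.r_[n,1]
def onz(c,uv,z,**k):
    p,d=ray(c,uv,**k); return p+d*(z-p[2])/d[2]
E
python3 - <<'E'
import cv2
a=cv2.imread("pics/top0.png")[115:255,225:445]
b=cv2.imread("pics/side0.png")[200:300,230:380]
cv2.imwrite("pics/c1.png",cv2.resize(a,None,fx=3.6,fy=3.6,interpolation=cv2.INTER_CUBIC))
cv2.imwrite("pics/c2.png",cv2.resize(b,None,fx=5,fy=5,interpolation=cv2.INTER_CUBIC))
E
```

```text
(no output)
```

View pics/c1.png

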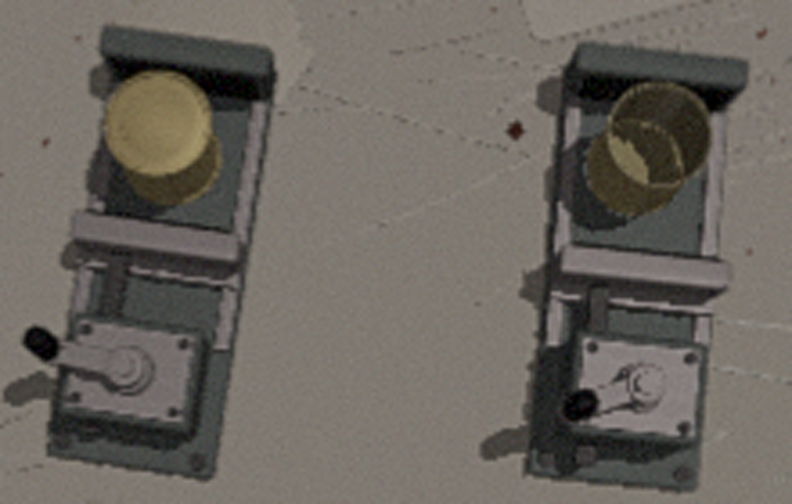

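View pics/c2.png

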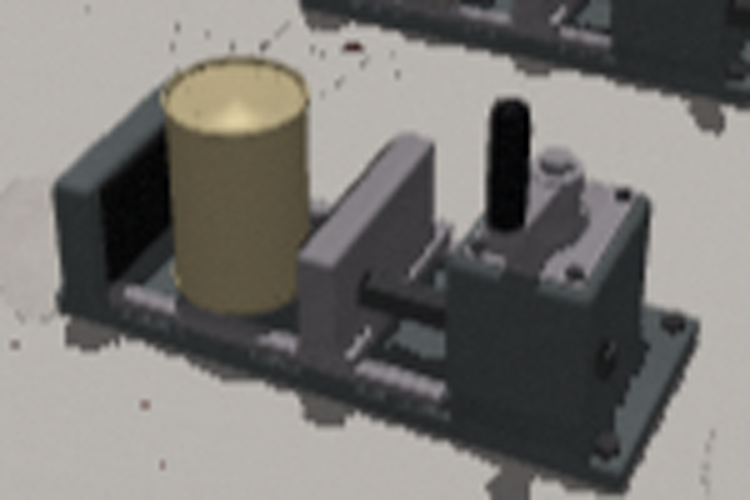

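The crops confirm it: the left vise holds the sealed can and the right one the open can. Crop 1 shows the handle top at (37,341), the hub at (132,368), the can top at (158,122), the moving jaw's far edge from (78,212) to (243,236) and the fixed jaw's far edge from (103,28) to (273,48). In the side crop the handle runs from (511,102) to (505,228).

```bash
python3 - <<'E'
from h import *
c=read_camera("top"); s=read_camera("side")
T=lambda x,y,z: onz(c,(225+x/3.6,115+y/3.6),z)
S=lambda x,y,z: onz(s,(230+x/5,200+y/5),z)
np.set_printoptions(precision=4,suppress=True)
ht=T(37,341,.186); ax=T(130,368,.118); can=T(158,122,.121)
j1,j2=T(78,212,.08),T(243,236,.08); f1,f2=T(103,28,.082),T(273,48,.082)
b1,b2=T(48,455,.014),T(210,478,.014)
for n,v in dict(ht=ht,ax=ax,can=can,j1=j1,j2=j2,f1=f1,f2=f2,b1=b1,b2=b2).items(): print(n,v[:2])
print("widths",[np.linalg.norm(a-b) for a,b in((j1,j2),(f1,f2),(b1,b2))],"r",np.linalg.norm((ht-ax)[:2]))
for a,b in((j1,j2),(f1,f2),(b1,b2)): d=a-b; print("yaw deg",np.degrees(np.arctan2(-d[0],d[1])))
print("side handle top",S(511,104,.186),"bottom",S(505,226,.124),"hub",S(560,160,.12),"can",S(235,95,.121))
d=(ht-ax); print("handle dir",np.degrees(np.arctan2(d[1],d[0])))
d=(can-ax); print("can dir",np.degrees(np.arctan2(d[1],d[0])),np.linalg.norm(d[:2]))
o=get_obs(); print(rot(o["tool_rot"]))
w=read_camera("wrist"); print(w["hand_eye"],w["intrinsics"])
E
```

```text
ht [0.4923 0.1951]
ax [0.4814 0.1456]
can [0.6435 0.1256]
j1 [0.5923 0.1844]
j2 [0.573  0.0727]
f1 [0.7204 0.1668]
f2 [0.703 0.05 ]
b1 [0.432  0.2154]
b2 [0.4136 0.1018]
widths [np.float64(0.11338223889953282), np.float64(0.11816949904096835), np.float64(0.11516025016038721)] r 0.05071378490263288
yaw deg -9.781641549580108
yaw deg -8.479251842934454
yaw deg -9.205079913600404
side handle top [0.4938 0.2012 0.186 ] bottom [0.494  0.2015 0.124 ] hub [0.4817 0.1402 0.12  ] can [0.6422 0.1302 0.121 ]
handle dir 77.60427591543474
can dir -7.004042850612238 0.16336255533370958
[[ 0.3455 -0.9384 -0.0005]
 [-0.9384 -0.3455  0.001 ]
 [-0.0011  0.0001 -1.    ]]
[[ 1.      0.0002 -0.0001 -0.0001]
 [-0.0002  0.9552  0.2959 -0.0761]
 [ 0.0001 -0.2959  0.9552 -0.1422]
 [ 0.      0.      0.      1.    ]] [[303.8978   0.     316.0782]
 [  0.     303.8978 199.6409]
 [  0.       0.       1.    ]]
```

Vise 1 has yaw of about -9.2°, its axis at (0.4815, 0.144) and its handle at (0.493, 0.198), with the radius matching at 51 mm. The jaw needs about 36 mm of travel, or about 1.8 rad. I'll yaw first and then travel on an outward arc.

```bash
python3 -m handwheel '[{"yaw":7,"tz":-0.4},{"yaw":7,"tz":-0.4},{"yaw":7,"tz":-0.4},{"yaw":7,"tz":-0.4},{"yaw":7,"tz":-0.4}]'
python3 -m handwheel '[{"tx":-2.5,"ty":-1},{"tx":-4.5,"ty":-1.8},{"tx":-4.5,"ty":-1.8},{"tx":-4.5,"ty":-1.8},{"tx":-4.5,"ty":-1.8}]'
python3 -m handwheel '[{"tx":-4.5,"ty":-1.8},{"tx":-4.5,"ty":-1.8},{"tx":-4.5,"ty":-1.8},{"tx":-4.5,"ty":-1.8},{"tx":-4.5,"ty":-1.8}]'
```

```text
invalid input
invalid input
invalid input
```

```bash
python3 -m handwheel '[{"grip":8.5,"tx":0,"ty":0,"tz":-0.4,"yaw":7},{"grip":8.5,"tx":0,"ty":0,"tz":-0.4,"yaw":7},{"grip":8.5,"tx":0,"ty":0,"tz":-0.4,"yaw":7},{"grip":8.5,"tx":0,"ty":0,"tz":-0.4,"yaw":7},{"grip":8.5,"tx":0,"ty":0,"tz":-0.4,"yaw":7}]'
```

```text
t: 0.75
eef_pos: [0.2332, -0.6333, 0.2513]
tool_rot: [0.0, -0.608, 0.794, 0.0]
contact_force: [0.3, 0.1, -0.3]
gripper_width: 0.995
```

```bash
python3 -m handwheel '[{"grip":8.5,"tx":-2.5,"ty":-1,"tz":0,"yaw":0},{"grip":8.5,"tx":-4.5,"ty":-1.8,"tz":0,"yaw":0},{"grip":8.5,"tx":-4.5,"ty":-1.8,"tz":0,"yaw":0},{"grip":8.5,"tx":-4.5,"ty":-1.8,"tz":0,"yaw":0},{"grip":8.5,"tx":-4.5,"ty":-1.8,"tz":0,"yaw":0}]'
python3 -m handwheel '[{"grip":8.5,"tx":-4.5,"ty":-1.8,"tz":0,"yaw":0},{"grip":8.5,"tx":-4.5,"ty":-1.8,"tz":0,"yaw":0},{"grip":8.5,"tx":-4.5,"ty":-1.8,"tz":0,"yaw":0},{"grip":8.5,"tx":-4.5,"ty":-1.8,"tz":0,"yaw":0},{"grip":8.5,"tx":-4.5,"ty":-1.8,"tz":0,"yaw":0}]'
```

```text
t: 1.25
eef_pos: [0.3657, -0.4544, 0.2514]
tool_rot: [0.0, -0.61, 0.792, -0.0]
contact_force: [1.1, -0.6, 0.1]
gripper_width: 0.993
t: 1.75
eef_pos: [0.5101, -0.2599, 0.2515]
tool_rot: [0.0, -0.61, 0.792, -0.0]
contact_force: [0.5, -0.4, -1.0]
gripper_width: 0.995
```

```bash
python3 -m handwheel '[{"grip":8.5,"tx":-4.3,"ty":1.3,"tz":0,"yaw":0},{"grip":8.5,"tx":-4.3,"ty":1.3,"tz":0,"yaw":0},{"grip":8.5,"tx":-4.3,"ty":1.3,"tz":0,"yaw":0},{"grip":8.5,"tx":-4.3,"ty":1.3,"tz":0,"yaw":0},{"grip":8.5,"tx":-4.3,"ty":1.3,"tz":0,"yaw":0}]'
python3 -m handwheel '[{"grip":8.5,"tx":-4.3,"ty":1.3,"tz":0,"yaw":0},{"grip":8.5,"tx":-4.3,"ty":1.3,"tz":0,"yaw":0},{"grip":8.5,"tx":-4.3,"ty":1.3,"tz":0,"yaw":0},{"grip":8.5,"tx":-4.3,"ty":1.3,"tz":0,"yaw":0},{"grip":8.5,"tx":-3,"ty":1,"tz":0,"yaw":0}]'
python3 - <<'E'
from h import *
o=get_obs(); w=read_camera("wrist"); cv2.imwrite("pics/w1.png",w["image"])
np.set_printoptions(precision=4,suppress=True); print(o["eef_pos"],o["q"])
M=np.array(w["hand_eye"]);Rt=rot(o["tool_rot"])
def proj(P):
    pc=np.linalg.inv(M)@np.r_[Rt.T@(np.array(P)-o["eef_pos"]),1]
    return cv2.projectPoints(pc[None,:3],np.zeros(3),np.zeros(3),np.array(w["intrinsics"]),np.array(w["D"]))[0].ravel()
print("expect handle top",proj([.493,.198,.186]),"axis",proj([.4815,.144,.124]))
E
```

```text
t: 2.25
eef_pos: [0.501, -0.0354, 0.2515]
tool_rot: [0.0, -0.61, 0.792, -0.0]
contact_force: [0.4, -0.2, 0.6]
gripper_width: 0.995
t: 2.75
eef_pos: [0.4923, 0.1775, 0.2515]
tool_rot: [0.0, -0.611, 0.791, 0.0]
contact_force: [0.2, 0.8, -0.5]
gripper_width: 0.991
[0.4923 0.1775 0.2515] [-0.1925  0.2265 -0.3166  1.8754  0.0797  1.0511 -2.3672]
expect handle top [289.26   220.6034] axis [354.625  193.8252]
```

View pics/w1.png

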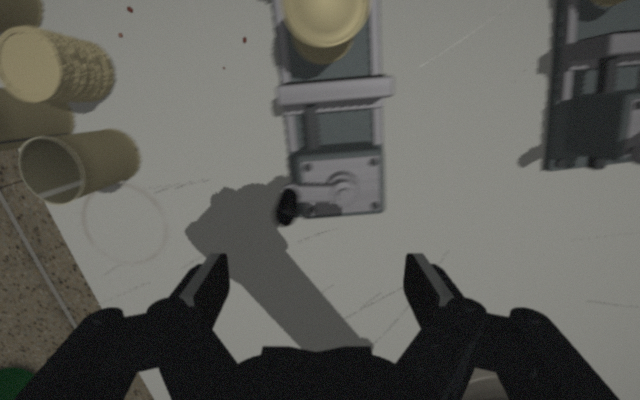

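The wrist view shows the handle at about (287,205), close to the prediction, and the hub at about (345,187). I'll enlarge the crop for a finer reading.

```bash
python3 - <<'E'
import cv2
a=cv2.imread("pics/w1.png")[140:240,260:400]
a=cv2.convertScaleAbs(a,alpha=1.8)
cv2.imwrite("pics/c3.png",cv2.resize(a,None,fx=5,fy=5,interpolation=cv2.INTER_CUBIC))
E
```

```text
(no output)
```

View pics/c3.png

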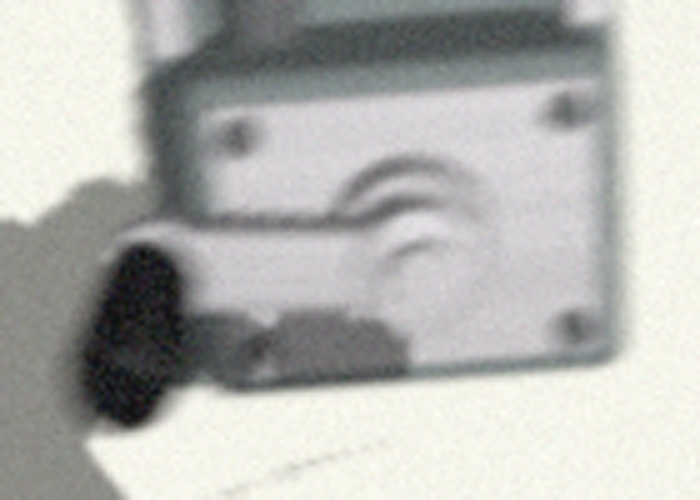

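In the enlarged crop the handle top is centred at (130,375), its base at (148,275) and the hub at (428,258).

```bash
python3 - <<'E'
from h import *
o=get_obs(); w=read_camera("wrist"); np.set_printoptions(precision=4,suppress=True)
print(o["eef_pos"],o["joint_vel"].max())
M=np.array(w["hand_eye"]);Rt=rot(o["tool_rot"])
k=dict(Rw=Rt@M[:3,:3],p=o["eef_pos"]+Rt@M[:3,3])
P=lambda x,y,z: onz(w,(260+x/5,140+y/5),z,**k)
print("top",P(130,375,.186),"base",P(148,275,.124),"hub",P(428,258,.124))
X,Y=Rt[:2,0],Rt[:2,1]; h=np.array([.493,.199])
print("X",X,"Y",Y)
E
```

```text
[0.4914 0.1829 0.2517] 0.12505613550484398
top [0.4967 0.2048 0.186 ] base [0.4944 0.2083 0.124 ] hub [0.4849 0.1574 0.124 ]
X [-0.2469 -0.969 ] Y [-0.969   0.2469]
```

```bash
python3 -m handwheel '[{"grip":6,"tx":-1.5,"ty":0,"tz":0,"yaw":0},{"grip":6,"tx":0,"ty":0,"tz":0,"yaw":0},{"grip":6,"tx":0,"ty":0,"tz":0,"yaw":0}]' 60
```

```text
t: 3.15
eef_pos: [0.4971, 0.1877, 0.2512]
tool_rot: [-0.0, -0.61, 0.793, -0.0]
contact_force: [0.2, 0.3, 0.0]
gripper_width: 0.707
```

```bash
python3 -m handwheel '[{"grip":6,"tx":-1,"ty":0.5,"tz":0,"yaw":0},{"grip":6,"tx":0,"ty":0,"tz":0,"yaw":0},{"grip":6,"tx":0,"ty":0,"tz":0,"yaw":0}]' 60; python3 - <<'E'
from h import *
o=get_obs(); w=read_camera("wrist"); np.set_printoptions(precision=4,suppress=True)
print(o["eef_pos"],o["joint_vel"].max())
a=w["image"][150:400,200:460]
cv2.imwrite("pics/c4.png",cv2.resize(cv2.convertScaleAbs(a,alpha=1.8),None,fx=2.4,fy=2.4))
E
```

```text
t: 3.45
eef_pos: [0.4944, 0.1995, 0.2513]
tool_rot: [0.0, -0.61, 0.792, -0.0]
contact_force: [-0.2, -0.3, -0.3]
gripper_width: 0.704
[0.4944 0.1995 0.2513] 0.007536797056591002
```

View pics/c4.png

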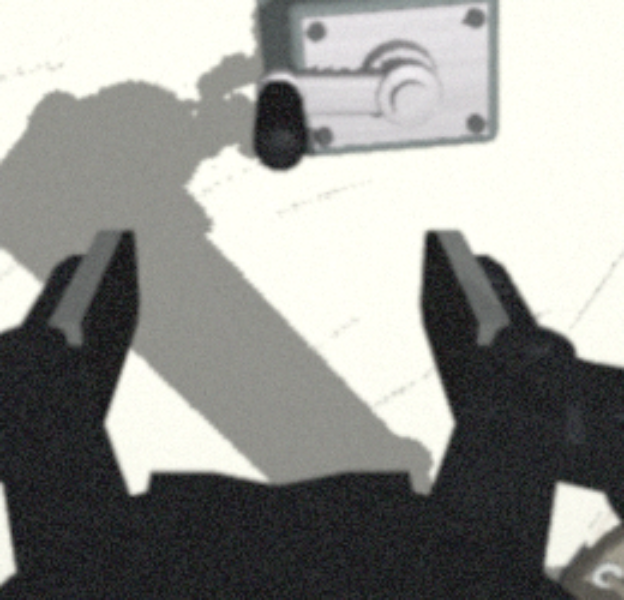

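The handle top is at about (317,209), 4.5 mm off in tool y and centred in x. Hub and handle are 50.4 mm apart, which fits. I'll descend and close.

```bash
python3 -m handwheel '[{"grip":6,"tx":0,"ty":-0.4,"tz":2,"yaw":0},{"grip":6,"tx":0,"ty":0,"tz":3,"yaw":0},{"grip":6,"tx":0,"ty":0,"tz":3,"yaw":0},{"grip":6,"tx":0,"ty":0,"tz":2.7,"yaw":0},{"grip":6,"tx":0,"ty":0,"tz":0,"yaw":0}]' 60
python3 -m handwheel '[{"grip":6,"tx":0,"ty":0,"tz":0,"yaw":0},{"grip":6,"tx":0,"ty":0,"tz":0,"yaw":0}]' 60
```

```text
t: 4.0
eef_pos: [0.496, 0.1968, 0.1411]
tool_rot: [-0.003, -0.61, 0.792, 0.001]
contact_force: [0.4, -1.2, 0.7]
gripper_width: 0.709
t: 4.2
eef_pos: [0.4995, 0.1989, 0.1459]
tool_rot: [0.001, -0.61, 0.792, -0.0]
contact_force: [1.1, 0.9, 0.6]
gripper_width: 0.696
```

```bash
python3 -m handwheel '[{"grip":3,"tx":0,"ty":0,"tz":0.4,"yaw":0},{"grip":0,"tx":0,"ty":0,"tz":0,"yaw":0},{"grip":0,"tx":0,"ty":0,"tz":0,"yaw":0},{"grip":0,"tx":0,"ty":0,"tz":0,"yaw":0},{"grip":0,"tx":0,"ty":0,"tz":0,"yaw":0}]' 60
python3 -m handwheel '[{"grip":0,"tx":0,"ty":0,"tz":0,"yaw":0},{"grip":0,"tx":0,"ty":0,"tz":0,"yaw":0}]' 60
```

```text
t: 4.7
eef_pos: [0.4985, 0.1985, 0.1408]
tool_rot: [0.0, -0.61, 0.792, -0.0]
contact_force: [-2.2, -0.2, 5.1]
gripper_width: 0.191
t: 4.9
eef_pos: [0.4986, 0.1984, 0.1408]
tool_rot: [0.0, -0.61, 0.792, -0.0]
contact_force: [-1.3, -1.5, 5.9]
gripper_width: 0.193
```

Gripped. Next I'll work out the arc increments.

```bash
cat > arc.py <<'E'
from h import *
import sys
# arc.py axis_x axis_y step_deg n
a=np.array([float(sys.argv[1]),float(sys.argv[2])]);st=np.radians(float(sys.argv[3]));n=int(sys.argv[4])
o=get_obs();Rt=rot(o["tool_rot"]);p=o["eef_pos"][:2];d=p-a;f=np.arctan2(d[1],d[0])
F=o["contact_force"];u=np.array([np.cos(f),np.sin(f)]);t=np.array([u[1],-u[0]])
print("phi",np.degrees(f).round(1),"r",np.linalg.norm(d).round(4),"F rad/tan",(F[:2]@u).round(1),(F[:2]@t).round(1),"z",o["eef_pos"][2].round(4))
q=p
for i in range(1,n+1):
    g=f-i*st; nx=a+.05*np.array([np.cos(g),np.sin(g)]); e=nx-q;q=nx
    print((100*e@Rt[:2,0]).round(2),(100*e@Rt[:2,1]).round(2))
E
python3 arc.py .483 .1505 10 6
```

```text
phi 72.0 r 0.0504 F rad/tan -1.8 -0.7 z 0.1408
0.17 -0.86
0.27 -0.83
0.41 -0.77
0.54 -0.68
0.65 -0.58
0.74 -0.46
```

```bash
python3 -m handwheel '[{"grip":0,"tx":0.15,"ty":-0.86,"tz":0,"yaw":0},{"grip":0,"tx":0.27,"ty":-0.83,"tz":0,"yaw":0},{"grip":0,"tx":0,"ty":0,"tz":0,"yaw":0}]' 60; python3 arc.py .483 .1505 10 5
```

```text
t: 5.2
eef_pos: [0.5143, 0.1912, 0.1409]
tool_rot: [0.001, -0.61, 0.792, 0.0]
contact_force: [0.1, 2.1, 4.2]
gripper_width: 0.189
phi 52.5 r 0.0514 F rad/tan 1.7 -1.2 z 0.1409
0.53 -0.72
0.53 -0.69
0.65 -0.59
0.74 -0.46
0.81 -0.33
```

```bash
python3 -m handwheel '[{"grip":0,"tx":0.5,"ty":-0.72,"tz":0,"yaw":0},{"grip":0,"tx":0.53,"ty":-0.69,"tz":0,"yaw":0},{"grip":0,"tx":0.65,"ty":-0.59,"tz":0,"yaw":0},{"grip":0,"tx":0,"ty":0,"tz":0,"yaw":0}]' 60; python3 arc.py .483 .1505 8 5
```

```text
t: 5.6
eef_pos: [0.5314, 0.1707, 0.1412]
tool_rot: [0.004, -0.61, 0.792, -0.0]
contact_force: [6.1, 4.2, -2.8]
gripper_width: 0.191
phi 22.6 r 0.0524 F rad/tan 7.2 -1.5 z 0.1412
0.73 -0.19
0.63 -0.3
0.67 -0.21
0.69 -0.11
0.7 -0.02
```

```bash
python3 -m handwheel '[{"grip":0,"tx":0.63,"ty":-0.3,"tz":0,"yaw":0},{"grip":0,"tx":0.67,"ty":-0.21,"tz":0,"yaw":0},{"grip":0,"tx":0,"ty":0,"tz":0,"yaw":0}]' 60; python3 arc.py .485 .151 6 5
```

```text
t: 5.9
eef_pos: [0.5351, 0.1569, 0.1414]
tool_rot: [0.006, -0.61, 0.792, -0.001]
contact_force: [12.6, 5.4, -7.4]
gripper_width: 0.193
phi 6.7 r 0.0505 F rad/tan 13.1 -3.9 z 0.1414
0.51 -0.12
0.51 -0.11
0.52 -0.06
0.52 -0.0
0.52 0.05
```

```bash
python3 -m handwheel '[{"grip":0,"tx":0.5,"ty":-0.3,"tz":0,"yaw":0},{"grip":0,"tx":0.5,"ty":-0.25,"tz":0,"yaw":0},{"grip":0,"tx":0,"ty":0,"tz":0,"yaw":0}]' 60; python3 arc.py .486 .151 5 5
```

```text
t: 6.2
eef_pos: [0.5357, 0.145, 0.1411]
tool_rot: [0.003, -0.61, 0.792, -0.0]
contact_force: [6.8, 4.2, -1.5]
gripper_width: 0.192
phi -6.9 r 0.05 F rad/tan 6.3 -5.0 z 0.1411
0.43 -0.04
0.44 -0.0
0.43 0.03
0.43 0.07
0.42 0.11
```

```bash
python3 -m handwheel '[{"grip":0,"tx":0.43,"ty":-0.1,"tz":0,"yaw":0},{"grip":0,"tx":0.44,"ty":-0.05,"tz":0,"yaw":0},{"grip":0,"tx":0,"ty":0,"tz":0,"yaw":0}]' 60; python3 arc.py .486 .151 5 5
```

```text
t: 6.5
eef_pos: [0.5341, 0.1362, 0.141]
tool_rot: [0.002, -0.61, 0.792, -0.0]
contact_force: [3.9, 3.5, 1.2]
gripper_width: 0.197
phi -17.1 r 0.0503 F rad/tan 2.7 -4.5 z 0.141
0.43 0.07
0.43 0.07
0.42 0.11
0.41 0.15
0.4 0.18
```

```bash
python3 -m handwheel '[{"grip":0,"tx":0.43,"ty":0.05,"tz":0,"yaw":0},{"grip":0,"tx":0.42,"ty":0.08,"tz":0,"yaw":0},{"grip":0,"tx":0,"ty":0,"tz":0,"yaw":0}]' 60; python3 arc.py .486 .151 5 4
```

```text
t: 6.8
eef_pos: [0.5325, 0.1318, 0.1413]
tool_rot: [0.006, -0.611, 0.791, 0.0]
contact_force: [10.1, 12.0, -8.1]
gripper_width: 0.196
phi -22.5 r 0.0503 F rad/tan 4.7 -14.9 z 0.1413
0.43 0.11
0.42 0.12
0.41 0.15
0.39 0.19
```

The crank has met resistance after about 95° of turn. I'll press on to build the clamping force.

```bash
python3 -m handwheel '[{"grip":0,"tx":0.3,"ty":0.1,"tz":0,"yaw":0},{"grip":0,"tx":0.3,"ty":0.1,"tz":0,"yaw":0},{"grip":0,"tx":0,"ty":0,"tz":0,"yaw":0}]' 80; python3 arc.py .486 .151 5 3
```

```text
t: 7.1
eef_pos: [0.5319, 0.131, 0.1416]
tool_rot: [0.01, -0.612, 0.791, 0.001]
contact_force: [20.1, 22.1, -19.8]
gripper_width: 0.186
phi -23.5 r 0.0501 F rad/tan 9.6 -28.3 z 0.1416
0.43 0.09
0.42 0.12
0.41 0.16
```

The tangential force is about 28 N, so about 58 N at the jaw, and the handle has stalled. I'll ease the push partway without reversing it, then open the fingers.

```bash
python3 -m handwheel '[{"grip":0,"tx":0,"ty":0,"tz":0,"yaw":0},{"grip":0,"tx":-0.4,"ty":-0.1,"tz":0,"yaw":0},{"grip":0,"tx":-0.3,"ty":-0.1,"tz":0,"yaw":0},{"grip":0,"tx":0,"ty":0,"tz":0,"yaw":0}]' 80; python3 arc.py .486 .151 5 1
```

```text
t: 7.5
eef_pos: [0.5326, 0.1321, 0.1412]
tool_rot: [0.005, -0.611, 0.792, -0.0]
contact_force: [8.7, 9.5, -5.5]
gripper_width: 0.185
phi -22.1 r 0.0503 F rad/tan 4.5 -12.0 z 0.1412
0.43 0.11
```

```bash
python3 -m handwheel '[{"grip":0,"tx":-0.3,"ty":-0.2,"tz":0,"yaw":0},{"grip":0,"tx":0,"ty":0,"tz":0,"yaw":0},{"grip":6,"tx":0,"ty":0,"tz":0,"yaw":0},{"grip":6,"tx":0,"ty":0,"tz":0,"yaw":0},{"grip":6,"tx":0,"ty":0,"tz":0,"yaw":0}]' 80
python3 -m handwheel '[{"grip":6,"tx":0,"ty":0,"tz":0,"yaw":0},{"grip":6,"tx":0,"ty":0,"tz":0,"yaw":0},{"grip":6,"tx":0,"ty":0,"tz":0,"yaw":0}]' 80
```

```text
t: 8.0
eef_pos: [0.5312, 0.1294, 0.1398]
tool_rot: [-0.001, -0.61, 0.792, -0.0]
contact_force: [0.2, -1.0, 0.2]
gripper_width: 0.693
t: 8.3
eef_pos: [0.5317, 0.1303, 0.1402]
tool_rot: [-0.0, -0.61, 0.792, -0.0]
contact_force: [0.4, -0.3, -0.0]
gripper_width: 0.703
```

Clear of contact. I'll lift straight up, retreat toward the base side and look.

```bash
python3 -m handwheel '[{"grip":6,"tx":0,"ty":0,"tz":-2,"yaw":0},{"grip":6,"tx":0,"ty":0,"tz":-3,"yaw":0},{"grip":6,"tx":0,"ty":0,"tz":-4,"yaw":0},{"grip":6,"tx":0,"ty":0,"tz":-4,"yaw":0},{"grip":6,"tx":0,"ty":0,"tz":-3,"yaw":0}]'
python3 -m handwheel '[{"grip":6,"tx":3,"ty":1,"tz":0,"yaw":0},{"grip":6,"tx":4,"ty":1,"tz":0,"yaw":0},{"grip":6,"tx":4,"ty":1,"tz":0,"yaw":0},{"grip":6,"tx":2,"ty":1,"tz":0,"yaw":0},{"grip":6,"tx":0,"ty":0,"tz":0,"yaw":0}]'
python3 - <<'E'
from h import *
s=read_camera("side")["image"][190:300,225:400]; t=read_camera("top")["image"][115:255,225:445]
a=cv2.resize(s,None,fx=4,fy=4,interpolation=cv2.INTER_CUBIC)
cv2.imwrite("pics/s2.png",a); cv2.imwrite("pics/t2.png",cv2.resize(t,None,fx=3.6,fy=3.6,interpolation=cv2.INTER_CUBIC))
E
```

```text
t: 8.8
eef_pos: [0.5322, 0.1306, 0.303]
tool_rot: [0.001, -0.61, 0.792, -0.0]
contact_force: [-0.5, -0.2, 0.3]
gripper_width: 0.71
t: 9.3
eef_pos: [0.4582, 0.0119, 0.3004]
tool_rot: [-0.001, -0.608, 0.794, -0.0]
contact_force: [0.3, 0.0, 1.0]
gripper_width: 0.701
```

View pics/s2.png

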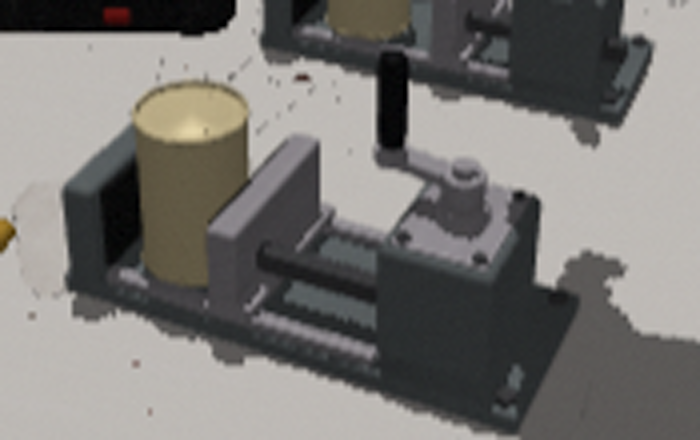

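View pics/t2.png

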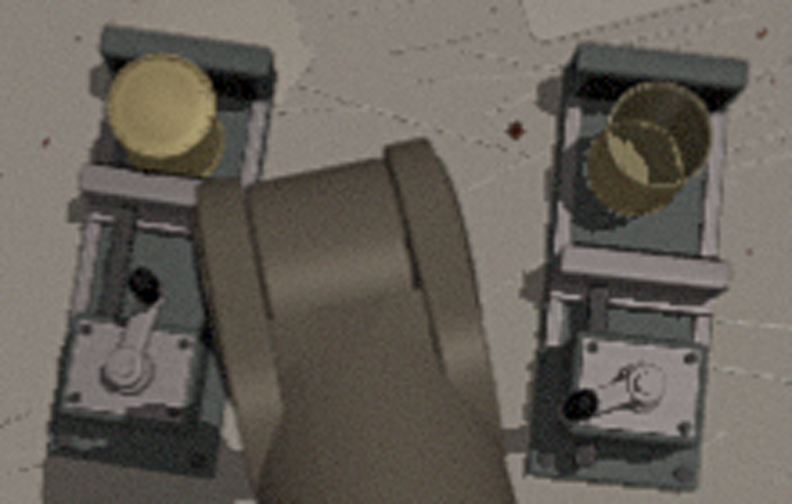

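The side and top views show the can upright with the jaw against it, the handle at (143,285) in the top crop and the second vise unchanged. I'll check the can and jaw positions numerically.

```bash
python3 - <<'E'
from h import *
c=read_camera("top"); T=lambda x,y,z: onz(c,(225+x/3.6,115+y/3.6),z)
u=np.array([np.cos(np.radians(-9.2)),np.sin(np.radians(-9.2)),0]);v=np.array([-u[1],u[0],0])
f=lambda P:(P@u,P@v)
ref=T(103,28,.082)@u
for n,p in dict(can0=(158,122,.121),can1=(162,106,.121),jaw0=(78,212,.08),jaw1=(83,168,.08),h1=(141,275,.186),ax=(130,368,.118)).items(): print(n,((T(*p)-np.array([.484,.149,0]))@u*1000-90).round(1),(T(*p)-np.array([.484,.149,0]))@v*1000)
print("fixed far",(T(103,28,.082)-np.array([.484,.149,0]))@u*1000-90)
print(get_obs()["contact_force"],get_obs()["t"])
E
```

```text
can0 71.2 2.4411229624548985
can1 82.3 1.4726036471278077
jaw0 11.2 52.25550998673246
jaw1 41.8 53.70482960195257
h1 -40.0 -10.366070974079031
ax -92.0 -3.818489070385042
fixed far 140.5486290690246
[ 0.28375064 -0.90344268 -0.36669679] 9.45
```

```bash
python3 - <<'E'
from h import *
s=read_camera("side"); c=read_camera("top"); S=lambda x,y,z: onz(s,(225+x/4,190+y/4),z)
print("handle side",S(393,57,.186),S(391,143,.126),"top",onz(c,(225+143/3.6,115+277/3.6),.186),"can",S(191,112,.121))
E
```

```text
handle side [0.52748329 0.14033538 0.186     ] [0.52814799 0.13597187 0.126     ] top [0.5303814  0.12955749 0.186     ] can [0.65348114 0.1287695  0.121     ]
```

The numbers mostly agree, but the handle readings scatter by about 5°. I'll take one close wrist view to make sure the crank did not creep back.

```bash
python3 -m handwheel '[{"grip":6,"tx":-3,"ty":-1,"tz":0,"yaw":0},{"grip":6,"tx":-4,"ty":-1,"tz":0,"yaw":0},{"grip":6,"tx":-4,"ty":-1,"tz":0,"yaw":0},{"grip":6,"tx":0,"ty":0,"tz":0,"yaw":0},{"grip":6,"tx":0,"ty":0,"tz":0,"yaw":0}]'
python3 -m handwheel '[{"grip":6,"tx":0,"ty":0,"tz":0,"yaw":0},{"grip":6,"tx":0,"ty":0,"tz":0,"yaw":0}]'
python3 - <<'E'
from h import *
o=get_obs();w=read_camera("wrist"); cv2.imwrite("pics/w3.png",w["image"])
print(o["eef_pos"],abs(o["joint_vel"]).max())
cv2.imwrite("pics/c5.png",cv2.resize(cv2.convertScaleAbs(w["image"][30:260,220:450],alpha=1.7),None,fx=2.6,fy=2.6,interpolation=cv2.INTER_CUBIC))
E
```

```text
t: 10.05
eef_pos: [0.5172, 0.1154, 0.2997]
tool_rot: [-0.0, -0.612, 0.791, 0.0]
contact_force: [0.0, -1.1, -0.8]
gripper_width: 0.701
t: 10.25
eef_pos: [0.5168, 0.1126, 0.3003]
tool_rot: [-0.0, -0.61, 0.793, -0.0]
contact_force: [0.1, -0.3, -0.8]
gripper_width: 0.703
[0.5168034  0.11260497 0.30025505] 0.004747952513577009
```

View pics/c5.png

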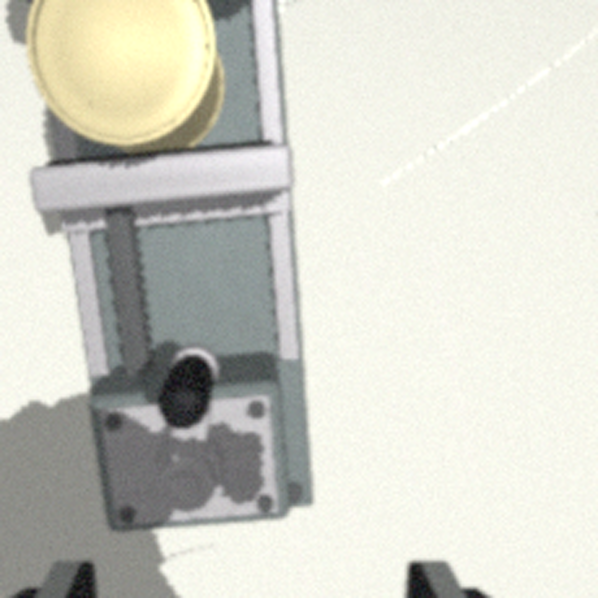

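The wrist crop shows the can touching the jaw's rubber, the handle top at (184,400), the hub at (190,483), the can top at (121,57) and the jaw's far edge from (34,170) to (288,148).

```bash
python3 - <<'E'
from h import *
o=get_obs(); w=read_camera("wrist"); np.set_printoptions(precision=4,suppress=True)
M=np.array(w["hand_eye"]);Rt=rot(o["tool_rot"])
k=dict(Rw=Rt@M[:3,:3],p=o["eef_pos"]+Rt@M[:3,3])
P=lambda x,y,z: onz(w,(220+x/2.6,30+y/2.6),z,**k)
h=P(184,400,.186);b=P(194,366,.126);a=P(190,483,.124);c=P(121,57,.121);j1=P(34,170,.08);j2=P(288,148,.08)
print("h",h,"b",b,"axis",a,"can",c,"j",j1,j2)
u=np.array([np.cos(np.radians(-9.2)),np.sin(np.radians(-9.2)),0])
A=np.array([.486,.151,0]);
for n,p in dict(h=h,b=b,can=c,j=(j1+j2)/2).items(): print(n,((p-A)@u*1000-90).round(1),"ang",np.degrees(np.arctan2(p[1]-A[1],p[0]-A[0])))
E
```

```text
h [0.5331 0.1314 0.186 ] b [0.5324 0.1324 0.126 ] axis [0.4833 0.1484 0.124 ] can [0.6518 0.127  0.121 ] j [0.626  0.1817 0.08  ] [0.606  0.0721 0.08  ]
h -40.4 ang -22.57610054015516
b -41.2 ang -21.90138431006968
can 77.5 ang -8.2476545353603
j 42.2 ang -10.501961490117072
```

The handle sits at (0.533, 0.131), exactly where it stalled, so the crank did not creep. The jaw-to-can spacing is 35.3 mm, so they are touching. The gripper is well above everything, so I'll hand in.

```bash
python3 -c "
from station import *
o=get_obs();print(o['t'],o['contact_force']);print(hand_in())"
```

```text
10.35 [ 0.55013922 -0.47498457  0.03125439]
the job is handed in; nothing more can be done
None
```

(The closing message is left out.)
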